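# Change over the covers of a twin weighing box

## Robot

A 6-joint arm with a two-finger parallel gripper is mounted at the origin on a cart in front of the work surface, level with it; the furniture and walls round the work are solid. World frame = base frame: x ahead of the robot, y to its left, z up, the work surface at z = 0. Lengths are in m, angles in degrees, forces in N, time in s.
With the tool pointing down it reaches from about 0.35 to 1 m from the base axis. Payload 7.1 kg.
Tool frame: the origin (TCP) lies on the centre line of the jaws, within the pads' length; the fingertips stand 19 mm ahead of it and the grasp point (between the pads) is the TCP; z points along the fingers, y is the line along which they close (so a half turn about z gives the same grasp; the last joint's range is limited). The gripper opens to 85 mm and grips with 20 to 120 N. Pads are 22 mm wide; open, the fingers measure 114 mm over their backs; the gripper's body (76 mm by 85 mm) begins 54 mm behind the grasp point. The pads swing forward as they close: fully open they stand 13 mm farther back than shut.
Start: joints at [-1.089, 24.242, 93.386, -0, 62.372, -1.089], TCP at [0.625, 0, 0.217] pointing down, gripper open.
Joint ranges: [-172.04, 172.04], [-51.8, 120.97], [4.93, 147.93], [-75.15, 255.16], [6.16, 154.13], [-145.62, 145.62]. Speed limits (degrees/s): [136.94, 136.94, 172.46, 180, 180, 180].

## Interface

Orientations are given as a 3x3 rotation matrix whose columns are the frame's x, y, z axes.
In Python, from rig import r gives the robot as it stands.
- The arm moves only by the tool drive_tool, never from a script. Its argument "series" is a list of rows, each a list of 7 numbers: the gripper command: -1 is fully open, 1 is shut, values between are in proportion, then the shift along the tool's x, y, z in m, then the turn, a rotation vector about the tool's x, y, z in rad. A call has 1 to 8 rows; each row is the pose to reach, as a shift and turn from the pose commanded when the call began, along the tool's axes at that moment; what a row does not reach only later rows make up. A row lasts 1/12 s, in which the tool goes at most 41.7 mm and 7.16 degrees, less where a joint would pass 70% of its speed; a pose out of reach is approached as far as the arm can. A call with a gripper value outside its range is refused whole. The fingers move at their own pace and stop on an object; "newtons" is the grip in N (left out, the last holds). Time passes only in rows, so rows that repeat a pose let the fingers close. It gives the time, the measured TCP pose, the force, the opening and the grip force at its end, in the units of the state.
- r.get_state(): the state, without advancing time (a new reading comes with each control period).
- r.read_camera(name): name is "scene" or "side" or "wrist"; returns a dict with "pixels" (384x512x3 uint8, blue, green, red), "mtx" (3x3 intrinsics, pixels), "position" and "orientation" of the camera in the world. Camera axes: x right, y up, looking along -z (the intrinsics and any distortion apply to the point x, -y, -z); pixel columns grow to the right and rows downward; lengths in m; the calibration is good to about 2 mm. A picture is of the moment at which its call begins. There is no depth.
- r.hand_in(): hands the job in; it is judged then, once.
The state is a dict: "clock": time; "joint_positions": joint angles; "qvel": joint speeds; "joint_efforts": joint torques, N m; "eef_pos": TCP position; "tool_rot": TCP orientation; "force": force on the tool from outside, world axes, zero at the start; "torque": the same for the moment, N m; "finger_gap": opening from 0.0 (shut) to 1.0 (fully open); "gripper_force": force on a finger pad.
Only numpy, scipy, OpenCV 4.12 (cv2) and the standard library are available. Lean on these libraries where they do the work, as an engineer would, in place of code of your own. Each camera call takes 0.05 s, during which the arm holds its last target. There are 200 camera calls.

## Task

The low grey box on the bench has two compartments, each with its own white sliding cover, both now about half open. With the tips of your fingers in the square recess of a cover, first push the cover of the compartment that holds the white weighing boat fully shut against the stop, then push the cover of the other compartment, where the brass weight stands, fully open so that the weight can be taken later. Push smoothly without slamming, grip or lift nothing, and leave the boat, the weight and the things round the box where they are.

Things in the scene. Friction and masses are not known exactly. Their poses are not given: they have to be found in the camera images.
- box: Low dark grey steel box with dark compartment floors, fixed, 270 (x) x 250 (y) x 77 mm; origin: centre of its underside, x from front (robot side) to rear, y to its left. Two compartments in the front half, centred at x -60, y +60 and -60 mm, 120 x 97 mm, floor 8 mm high; which one holds the boat varies. The covers slide over the solid rear half between rails and end stops 77 mm high.
- cover_left (a joint): Sliding white cover of the left (+y) compartment: 134 (x) x 105 (y) x 21 mm, top 83.5 mm above the bench. Slides along the box's x axis: 0 m = fully shut (front edge against the front stop), 0.12 m = fully open (rear edge against the rear stop). Stays where it is left; about 3 N moves it.
- cover_right (a joint): The same cover for the right (-y) compartment; 0 m = fully shut, 0.12 m = fully open, towards the rear of the box.
- recess_left (a point): Centre of the grey floor of the square finger recess in the middle of the left cover: 62 x 60 mm, 17 mm deep, upright walls, so its floor is 67 mm and its rim 83.5 mm above the bench. Moves with the cover; axes as the box's. Push its rear wall to open, its front wall to shut.
- recess_right (a point): The same point of the right cover.
- boat_mid (a point): Centre of the white square plastic weighing boat, 54 x 54 x 9 mm, loose on the floor of one compartment.
- weight_mid (a point): Centre (half-way up) of the brass weight with knob, 25 mm across, 41 mm high, standing loose in the other compartment.
- vial: Glass sample vial, 21 mm across, 45 mm high, standing beside the box; origin at the centre of its underside. Leave alone.
- tweezers: Steel tweezers, 13 x 131 x 7 mm, lying beside the box; origin under their middle, y along them. Leave alone.
- timer: Bench timer, 62 x 64 x 18 mm, beside the box; origin at the centre of its underside. Leave alone.
- marker: Marker pen, 17 x 135 x 16 mm, lying beside the box; origin under its middle, y along it. Leave alone.
There are look-alikes about, which are no part of the job. There is more than one size of the part that bears boat_mid; the job needs the smallest.

How it is judged:
By the outcome, as a careful person would: the job done as asked, in the order asked, and still so for the second after the job is handed in, with the robot touching nothing.
It also fails if it takes over 45 s, if anything falls off the work surface, if the arm or the gripper's body presses on something with over 40 N, if the wrist force passes 120 N, or if a joint passes its speed limit or range.

## Working session

There is one attempt and no reset: what is moved stays moved. The work goes in short steps, Python scripts to look and compute and a tool call to move; the robot and the scene stay as the last step left them, time stands still between calls to the robot, and variables do not carry over. Pictures are saved under pics/ and viewed, at most 10 in all, crops included, and the job is handed in when it is done.

Besides the shell and the picture viewer there is one more tool, called after "Request:" by a JSON object that holds its "api" and its "payload", one argument or row to a line. drive_tool: Moves the arm, as the interface text tells. Its arguments: {"type":"object","properties":{"series":{"type":"array"},"newtons":{"type":"number"}},"required":["series"]}

```bash
mkdir -p pics
cat > h.py <<'E'
import numpy as np, cv2
from rig import r
def ray(c,u,v):
    K=np.array(c["mtx"]);p=np.linalg.solve(K,[u,v,1]);d=np.array(c["orientation"])@[p[0],-p[1],-p[2]]
    return np.array(c["position"]),d
def plane(c,u,v,z):
    o,d=ray(c,u,v);return o+d*(z-o[2])/d[2]
E
python3 - <<'E'
from h import *
ims=[]
for n in("scene","side"):
    c=r.read_camera(n);print(n,c.keys(),c["position"],np.round(c["mtx"],1).tolist());cv2.imwrite(f"pics/{n}.png",c["pixels"])
c=r.read_camera("wrist");cv2.imwrite("pics/w.png",c["pixels"]);print(c["position"],r.get_state())
E
```

```text
scene dict_keys(['pixels', 'mtx', 'position', 'orientation']) [0.09726622 0.43782122 0.82066713] [[373.0, 0.0, 262.3], [0.0, 373.0, 198.3], [0.0, 0.0, 1.0]]
side dict_keys(['pixels', 'mtx', 'position', 'orientation']) [0.2615925  0.847241   0.61957311] [[420.1, 0.0, 252.6], [0.0, 420.1, 198.1], [0.0, 0.0, 1.0]]
[0.6240378  0.08115479 0.37321482] {'clock': 0.15, 'joint_positions': array([-1.09014301e+00,  2.42739653e+01,  9.34173882e+01,  5.55756166e-04,
        6.23734435e+01, -1.09040460e+00]), 'qvel': array([ 0.01718715, -0.13127292, -0.14453613, -0.04404335,  0.03687492,
       -0.08771781]), 'joint_efforts': array([-4.44887983e-04, -5.57771087e+01, -2.82016718e+01, -7.78417484e-05,
        4.77195630e-03,  2.40273175e-05]), 'eef_pos': array([6.24593495e-01, 1.95516287e-05, 2.16156070e-01]), 'tool_rot': array([[-4.58168387e-08,  9.99999361e-01, -1.13055065e-03],
       [ 1.00000000e+00,  7.98561428e-08,  3.01085611e-05],
       [ 3.01086321e-05, -1.13055064e-03, -9.99999360e-01]]), 'force': array([-0.47362769, -0.23574168, -0.39210592]), 'torque': array([0.00835113, 0.00027182, 0.01840962]), 'gripper_force': 0.0, 'finger_gap': 1.0006765181827113}
```

View pics/scene.png

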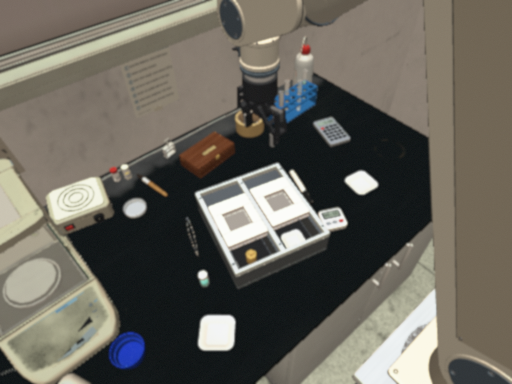

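View pics/w.png

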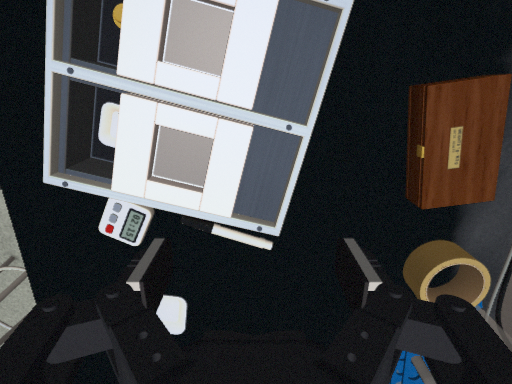

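The weight is in the left (+y) compartment and the boat in the right. In the wrist picture the right recess is at about (182,157) and the left one at about (197,35). The box is turned clockwise by roughly 13°. I'll measure the recesses next.

Run:
```python
from h import *
for n in("wrist","scene"):
    c=r.read_camera(n);im=c["pixels"]
    seeds={"wrist":[("R",(182,157)),("L",(197,35))],"scene":[("R",(279,201)),("L",(235,221))]}[n]
    for k,s in seeds:
        print(n,k,im[s[1],s[0]])
        m=np.zeros((386,514),np.uint8);cv2.floodFill(im.copy(),m,s,0,(12,)*3,(12,)*3,cv2.FLOODFILL_FIXED_RANGE|cv2.FLOODFILL_MASK_ONLY|4|(255<<8))
        m=m[1:-1,1:-1];ct=max(cv2.findContours(m,0,2)[0],key=cv2.contourArea)
        P=np.array([plane(c,*p,0.067)[:2] for p in ct[:,0].astype(float)],np.float32)*1000
        R=cv2.minAreaRect(P);print(np.round(R[0],1),np.round(R[1],1),round(R[2],1),"bbox",cv2.boundingRect(ct))
```

```text
wrist R [156 156 162]
[545.5   7.2] [55.4 56.8] 75.8 bbox (154, 127, 59, 59)
wrist L [169 173 179]
[569.5 126. ] [57.2 57.3] 76.2 bbox (165, 0, 69, 75)
scene R [156 165 172]
[ 5.561e+02 -4.000e-01] [55.1 53.6] 75.7 bbox (265, 191, 25, 19)
scene L [155 165 172]
[579.2 123.1] [49.8 48.6] 75.6 bbox (225, 212, 24, 18)
```

Request:
{"api": "drive_tool", "payload": {
  "series": [
    [1,0.004,-0.025,0,0,0,0.1],
    [1,0.008,-0.05,0.01,0,0,0.2],
    [1,0.008,-0.076,0.03,0,0,0.248],
    [1,0.008,-0.076,0.05,0,0,0.248],
    [1,0.008,-0.076,0.07,0,0,0.248],
    [1,0.008,-0.076,0.076,0,0,0.248],
    [1,0.008,-0.076,0.076,0,0,0.248],
    [1,0.008,-0.076,0.076,0,0,0.248]
  ],
  "newtons": 40
}}

```text
clock: 0.92
eef_pos: [0.5494, 0.008, 0.141]
tool_rot: [[0.245, 0.969, 0.0], [0.969, -0.245, -0.0], [-0.0, 0.0, -1.0]]
force: [0.1, -0.2, 0.6]
finger_gap: 0.002
gripper_force: 0.0
```

Run:
```python
from h import *
c=r.read_camera("wrist");cv2.imwrite("pics/w2.png",c["pixels"])
s=r.get_state();print(s["eef_pos"],s["tool_rot"].round(3),s["force"],s["finger_gap"])
o=np.array(c["position"]);
p=np.array(s["eef_pos"]);
for d in(0,.019,.032):
    q=np.array(c["orientation"]).T@(p-[0,0,d]-o);q=np.array(c["mtx"])@[q[0],-q[1],-q[2]];print(d,q[:2]/q[2])
```

```text
[0.54989284 0.00800244 0.14154268] [[ 0.246  0.969  0.001]
 [ 0.969 -0.246  0.   ]
 [ 0.     0.001 -1.   ]] [ 0.09543442 -0.29277944  0.44614114] 5.58453075507289e-06
0 [255.06862127 225.67333423]
0.019 [254.95680651 212.57363088]
0.032 [254.89163428 204.93835098]
```

View pics/w2.png

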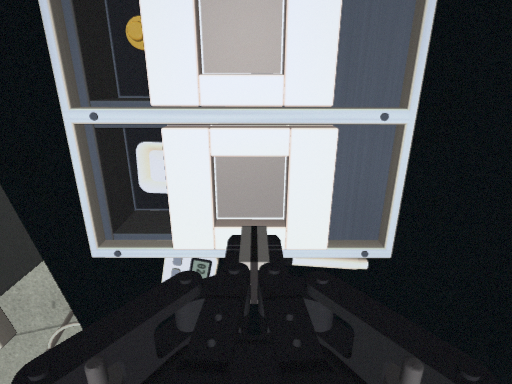

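The right recess floor fills about cols 215–285, rows 156–220. The boat is at (152,167), the fingertips are at (255,226), and the box is square to the image now. I'll measure once more.

Run:
```python
from h import *
c=r.read_camera("wrist");print(np.array(c["position"])-r.get_state()["eef_pos"])
R=np.array([[.969,.245],[-.245,.969]]) # world->box axes
for n,u,v,z in [("recL",212,191,.0835),("recR",289,191,.0835),("top",250,156,.0835),("bot",250,226,.0835),("floor",250,188,.067),
 ("boxFL",60,105,.077),("boxFR",92,253,.077),("boxRR",392,253,.077),("boxRL",418,115,.077),("covF",168,190,.0835),("covR",332,190,.0835),("screwF",118,253.5,.077),("screwR",365,253.5,.077)]:
    p=plane(c,u,v,z)[:2];print(n,(p*1000).round(1),(R@(p-r.get_state()["eef_pos"][:2])*1000).round(1))
```

```text
[0.01920768 0.07861657 0.15698713]
recL [517.3  17.2] [-29.5  16.9]
recR [577.3   2. ] [ 24.9 -12.5]
top [554.1  37.5] [11.1 27.7]
bot [539.1 -20.6] [-17.6 -25.1]
floor [545.9   6.4] [-4.4 -0.5]
boxFL [425.2 109. ] [-96.3 128.4]
boxFR [394.6 -15.2] [-156.3   15.6]
boxRR [654.6 -81.1] [  79.5 -111.9]
boxRL [685.2  35.6] [137.7  -6.3]
covF [483.3  26.6] [-60.1  34.4]
covR [610.9  -5.6] [ 55.6 -28.1]
screwF [417.  -21.4] [-136.2    4.1]
screwR [631.1 -75.7] [  58.  -100.9]
```

Request:
{"api": "drive_tool", "payload": {
  "series": [
    [1,0,-0.001,0.01,0,0,0],
    [1,0,-0.002,0.02,0,0,0],
    [1,0,-0.003,0.03,0,0,0],
    [1,0,-0.003,0.036,0,0,0],
    [1,0,-0.003,0.041,0,0,0],
    [1,0,-0.003,0.045,0,0,0],
    [1,0,-0.003,0.048,0,0,0],
    [1,0,-0.003,0.048,0,0,0]
  ]
}}

```text
clock: 1.68
eef_pos: [0.5458, 0.0088, 0.0921]
tool_rot: [[0.245, 0.969, -0.001], [0.969, -0.245, 0.0], [-0.0, -0.001, -1.0]]
force: [-1.4, 0.1, 0.9]
finger_gap: -0.001
gripper_force: 0.0
```

Run:
```python
from h import *
c=r.read_camera("wrist");s=cv2.hconcat([c["pixels"][100:300,130:400]]*1)
d=r.read_camera("side");im=np.hstack([cv2.resize(s,(400,300)),cv2.resize(d["pixels"],(400,300))]);cv2.imwrite("pics/w3.png",im);print(r.get_state()["force"])
```

```text
[ 0.59307457 -0.06285862  0.01661657]
```

View pics/w3.png

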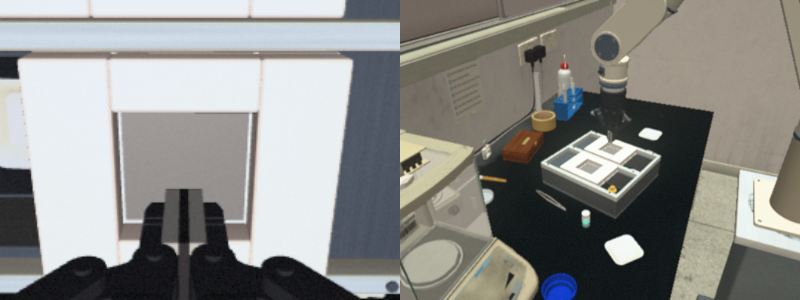

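The tips are inside the recess, clear of its floor and walls. I'll push the cover shut towards the front.

Request:
{"api": "drive_tool", "payload": {
  "series": [
    [1,0,-0.004,0,0,0,0],
    [1,0,-0.008,0,0,0,0],
    [1,0,-0.011,0,0,0,0],
    [1,0,-0.014,0,0,0,0],
    [1,0,-0.017,0,0,0,0],
    [1,0,-0.02,0,0,0,0],
    [1,0,-0.023,0,0,0,0],
    [1,0,-0.026,0,0,0,0]
  ]
}}

```text
clock: 2.45
eef_pos: [0.5206, 0.0152, 0.0928]
tool_rot: [[0.245, 0.969, 0.0], [0.969, -0.245, -0.0], [0.0, 0.0, -1.0]]
force: [-1.1, 0.2, -0.4]
finger_gap: 0.0
gripper_force: 0.0
```

Request:
{"api": "drive_tool", "payload": {
  "series": [
    [1,0,-0.004,0,0,0,0],
    [1,0,-0.008,0,0,0,0],
    [1,0,-0.012,0,0,0,0],
    [1,0,-0.016,0,0,0,0],
    [1,0,-0.02,0,0,0,0],
    [1,0,-0.024,0,0,0,0],
    [1,0,-0.028,0,0,0,0],
    [1,0,-0.032,0,0,0,0]
  ]
}}

```text
clock: 3.12
eef_pos: [0.4894, 0.0231, 0.0927]
tool_rot: [[0.245, 0.969, -0.0], [0.969, -0.245, -0.0], [-0.0, -0.0, -1.0]]
force: [0.1, 0.0, -0.2]
finger_gap: -0.001
gripper_force: 0.0
```

Run:
```python
from h import *
c=r.read_camera("wrist");cv2.imwrite("pics/w4.png",c["pixels"]);print(r.get_state()["force"],r.get_state()["eef_pos"])
```

```text
[-0.99006811  0.82272094 -0.51911287] [0.48853923 0.02320545 0.09260412]
```

View pics/w4.png

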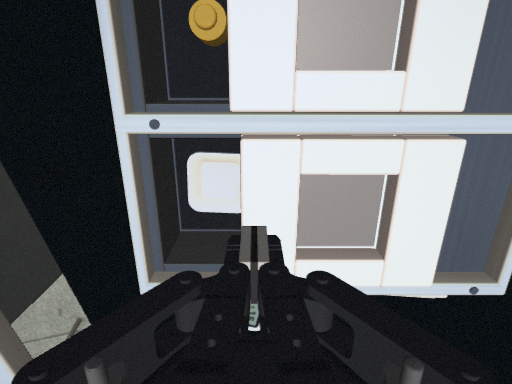

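The cover did not move: its recess is still at about (340,210) in the picture and the tips passed over the rim. So the tips reach less far past the TCP than I assumed. I'll go back over the recess and lower until I feel the floor.

Request:
{"api": "drive_tool", "payload": {
  "series": [
    [1,0,0.01,-0.008,0,0,0],
    [1,0,0.025,-0.008,0,0,0],
    [1,0,0.04,-0.008,0,0,0],
    [1,0,0.055,-0.008,0,0,0],
    [1,0,0.059,-0.006,0,0,0],
    [1,0,0.059,-0.003,0,0,0],
    [1,0,0.059,0.001,0,0,0],
    [1,0,0.059,0.001,0,0,0]
  ]
}}

```text
clock: 3.83
eef_pos: [0.5452, 0.0087, 0.0905]
tool_rot: [[0.245, 0.969, -0.003], [0.969, -0.245, 0.0], [-0.001, -0.003, -1.0]]
force: [-0.3, -0.1, -0.4]
finger_gap: 0.0
gripper_force: 0.0
```

Request:
{"api": "drive_tool", "payload": {
  "series": [
    [1,0,0,0.001,0,0,0],
    [1,0,0,0.002,0,0,0],
    [1,0,0,0.003,0,0,0],
    [1,0,0,0.004,0,0,0],
    [1,0,0,0.005,0,0,0],
    [1,0,0,0.005,0,0,0]
  ]
}}

```text
clock: 4.33
eef_pos: [0.5469, 0.0085, 0.0866]
tool_rot: [[0.245, 0.969, -0.0], [0.969, -0.245, -0.0], [-0.0, -0.0, -1.0]]
force: [-0.4, -0.6, -0.1]
finger_gap: 0.003
gripper_force: 0.0
```

Run:
```python
from h import *
d=r.read_camera("side");p=r.get_state()["eef_pos"]
for z in(p[2],p[2]-.019,.0835,.067):
    q=np.array(d["orientation"]).T@(np.r_[p[:2],z]-d["position"]);q=np.array(d["mtx"])@[q[0],-q[1],-q[2]];print(z,q[:2]/q[2])
u,v=(q[:2]/q[2]).astype(int);cv2.imwrite("pics/s5.png",cv2.resize(d["pixels"][v-45:v+30,u-50:u+50],None,fx=8,fy=8,interpolation=cv2.INTER_CUBIC));print(u-50,v-45,p,r.get_state()["force"])
```

```text
0.08665990091055416 [269.71342788 188.19125122]
0.06765990091055415 [269.48001286 194.74691054]
0.0835 [269.67428964 189.29048194]
0.067 [269.47198793 194.97229778]
219 149 [0.54696403 0.00853512 0.0866599 ] [-0.8403103  -1.62085877 -0.218631  ]
```

View pics/s5.png

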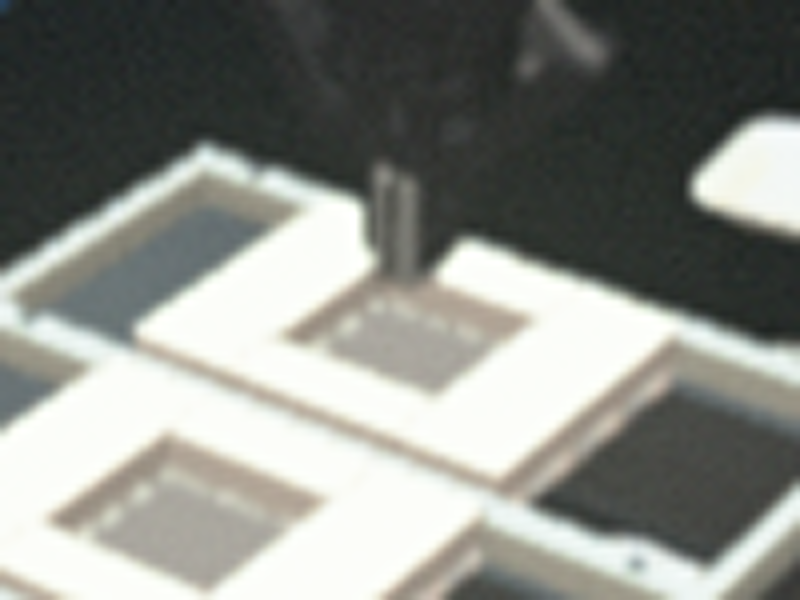

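The tips appear at side pixel (269,184), above the TCP's own projection at (270,188). I'll triangulate the tip from the side and wrist views.

Run:
```python
from h import *
d=r.read_camera("side");w=r.read_camera("wrist");p=r.get_state()["eef_pos"]
o1,a=ray(d,269.3,183.7);o2,b=ray(w,254.5,226.5)
t=np.linalg.lstsq(np.c_[a,-b],o2-o1,rcond=None)[0]
x,y=o1+a*t[0],o2+b*t[1];print(x,y,p,r.get_state()["tool_rot"].T@((x+y)/2-p))
```

```text
[0.54660469 0.01390674 0.10246213] [0.54880382 0.01525015 0.10150926] [0.54704501 0.00851164 0.08675046] [ 0.00604323 -0.00085021 -0.01523514]
```

Both views put the tip at z≈0.102, about 15 mm above the TCP reading. That fits the free sweep over the cover. I'll lower further, carefully.

Request:
{"api": "drive_tool", "payload": {
  "series": [
    [1,0,0,0.003,0,0,0],
    [1,0,0,0.006,0,0,0],
    [1,0,0,0.009,0,0,0],
    [1,0,0,0.012,0,0,0],
    [1,0,0,0.015,0,0,0],
    [1,0,0,0.018,0,0,0],
    [1,0,0,0.02,0,0,0],
    [1,0,0,0.02,0,0,0]
  ]
}}

```text
clock: 5.15
eef_pos: [0.5467, 0.0085, 0.0662]
tool_rot: [[0.246, 0.969, -0.001], [0.969, -0.246, 0.0], [-0.0, -0.001, -1.0]]
force: [0.5, -0.6, -0.7]
finger_gap: 0.004
gripper_force: 0.0
```

Request:
{"api": "drive_tool", "payload": {
  "series": [
    [1,0,0,0.001,0,0,0],
    [1,0,0,0.002,0,0,0],
    [1,0,0,0.003,0,0,0],
    [1,0,0,0.004,0,0,0],
    [1,0,0,0.005,0,0,0],
    [1,0,0,0.006,0,0,0],
    [1,0,0,0.006,0,0,0]
  ]
}}

```text
clock: 5.73
eef_pos: [0.547, 0.0085, 0.0606]
tool_rot: [[0.245, 0.969, -0.0], [0.969, -0.245, 0.0], [-0.0, -0.0, -1.0]]
force: [0.0, 0.1, -0.0]
finger_gap: 0.003
gripper_force: 0.0
```

Run:
```python
from h import *
d=r.read_camera("side");p=r.get_state()["eef_pos"]
w=r.read_camera("wrist")["pixels"]
im=np.hstack([cv2.resize(d["pixels"][149:224,219:319],(400,300),interpolation=2),cv2.resize(w[100:300,120:387],(400,300))])
cv2.imwrite("pics/s6.png",im);print(p,r.get_state()["force"])
```

```text
[0.54696018 0.00851937 0.06060664] [-0.85150582  0.4071876   0.73927603]
```

View pics/s6.png

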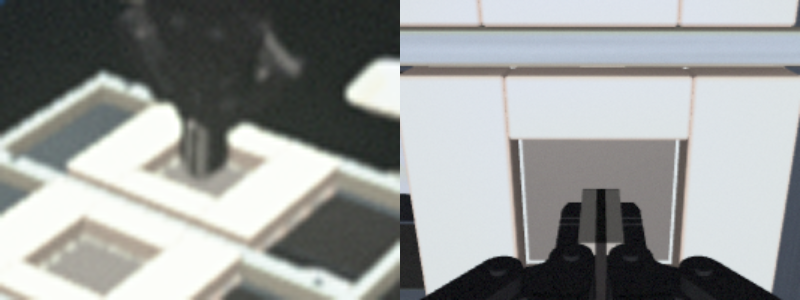

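The tips are now about 8 mm inside the right recess, centred, with no contact. I'll go 3 mm deeper and push.

Request:
{"api": "drive_tool", "payload": {
  "series": [
    [1,0,-0.001,0.001,0,0,0],
    [1,0,-0.004,0.002,0,0,0],
    [1,0,-0.008,0.003,0,0,0],
    [1,0,-0.011,0.003,0,0,0],
    [1,0,-0.014,0.003,0,0,0],
    [1,0,-0.017,0.003,0,0,0],
    [1,0,-0.02,0.003,0,0,0],
    [1,0,-0.022,0.003,0,0,0]
  ]
}}

```text
clock: 6.5
eef_pos: [0.5258, 0.014, 0.0579]
tool_rot: [[0.245, 0.969, 0.001], [0.969, -0.245, -0.0], [0.0, 0.001, -1.0]]
force: [1.8, -0.9, -0.2]
finger_gap: 0.003
gripper_force: 0.7
```

Request:
{"api": "drive_tool", "payload": {
  "series": [
    [1,0,-0.002,0,0,0,0],
    [1,0,-0.004,0,0,0,0],
    [1,0,-0.006,0,0,0,0],
    [1,0,-0.008,0,0,0,0],
    [1,0,-0.01,0,0,0,0],
    [1,0,-0.012,0,0,0,0],
    [1,0,-0.014,0,0,0,0],
    [1,0,-0.016,0,0,0,0]
  ]
}}

```text
clock: 7.17
eef_pos: [0.5101, 0.0179, 0.0578]
tool_rot: [[0.245, 0.969, 0.0], [0.969, -0.245, 0.0], [0.0, 0.0, -1.0]]
force: [1.8, 0.1, 1.2]
finger_gap: 0.002
gripper_force: 1.0
```

Run:
```python
from h import *
w=r.read_camera("wrist");im=w["pixels"]
cv2.imwrite("pics/w7.png",im);print(r.get_state()["eef_pos"],r.get_state()["force"])
```

```text
[0.50959621 0.01799911 0.05770561] [ 1.18463717 -0.47435383  0.77552864]
```

View pics/w7.png

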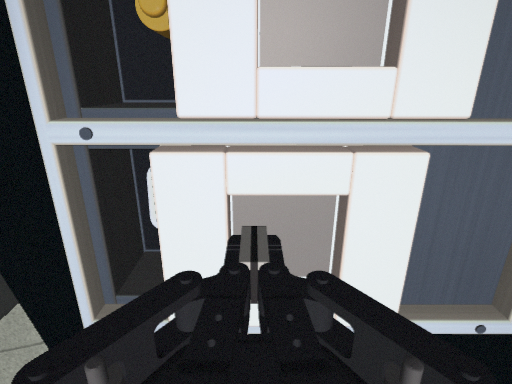

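The cover moves with the fingers: its front edge is now at u≈162 and the boat is partly covered at (152,195). I'll work out the distance left.

Run:
```python
from h import *
w=r.read_camera("wrist");x=lambda u,v,z:1000*plane(w,u,v,z)[:2]@[.9694,-.2453]
print("recess mid",(x(229,193,.0835)+x(349,193,.0835))/2,"cover edges",x(152,152,.0835),x(428,152,.0835),"L edges",x(178,117,.0835),x(475,117,.0835),"box front",x(46,133,.077),"tcp",1000*r.get_state()["eef_pos"][:2]@[.9694,-.2453])
```

```text
recess mid 506.57260619634246 cover edges 441.54416650313533 570.8500720037965 L edges 455.09842601269133 588.857356783565 box front 389.15905897996964 tcp 489.6917628519146
```

Request:
{"api": "drive_tool", "payload": {
  "series": [
    [1,0,-0.003,0,0,0,0],
    [1,0,-0.006,0,0,0,0],
    [1,0,-0.01,0,0,0,0],
    [1,0,-0.014,0,0,0,0],
    [1,0,-0.018,0,0,0,0],
    [1,0,-0.022,0,0,0,0],
    [1,0,-0.026,0,0,0,0],
    [1,0,-0.029,0,0,0,0]
  ]
}}

```text
clock: 7.93
eef_pos: [0.4815, 0.0251, 0.0577]
tool_rot: [[0.245, 0.969, -0.0], [0.969, -0.245, 0.0], [0.0, -0.0, -1.0]]
force: [2.5, -0.2, 0.0]
finger_gap: 0.0
gripper_force: 1.0
```

Request:
{"api": "drive_tool", "payload": {
  "series": [
    [1,0,-0.002,0,0,0,0],
    [1,0,-0.004,0,0,0,0],
    [1,0,-0.005,0,0,0,0],
    [1,0,-0.006,0,0,0,0],
    [1,0,-0.007,0,0,0,0],
    [1,0,-0.008,0,0,0,0],
    [1,0,-0.009,0,0,0,0],
    [1,0,-0.01,0,0,0,0]
  ]
}}

```text
clock: 8.6
eef_pos: [0.4724, 0.0274, 0.0577]
tool_rot: [[0.245, 0.969, 0.0], [0.969, -0.245, 0.0], [0.0, 0.0, -1.0]]
force: [2.3, -0.1, 0.6]
finger_gap: -0.0
gripper_force: 0.9
```

Request:
{"api": "drive_tool", "payload": {
  "series": [
    [1,0,-0.001,0,0,0,0],
    [1,0,-0.002,0,0,0,0],
    [1,0,-0.003,0,0,0,0],
    [1,0,-0.004,0,0,0,0],
    [1,0,-0.005,0,0,0,0]
  ]
}}

```text
clock: 9.02
eef_pos: [0.4675, 0.0287, 0.0577]
tool_rot: [[0.245, 0.969, -0.0], [0.969, -0.245, 0.0], [-0.0, -0.0, -1.0]]
force: [2.0, -0.2, 0.9]
finger_gap: 0.003
gripper_force: 0.9
```

Request:
{"api": "drive_tool", "payload": {
  "series": [
    [1,0,-0.001,0,0,0,0],
    [1,0,-0.002,0,0,0,0],
    [1,0,-0.003,0,0,0,0]
  ]
}}

```text
clock: 9.27
eef_pos: [0.4646, 0.0294, 0.0577]
tool_rot: [[0.245, 0.969, 0.0], [0.969, -0.245, 0.0], [0.0, 0.0, -1.0]]
force: [1.8, 0.1, -0.2]
finger_gap: 0.001
gripper_force: 0.8
```

Request:
{"api": "drive_tool", "payload": {
  "series": [
    [1,0,-0.001,0,0,0,0],
    [1,0,-0.002,0,0,0,0]
  ]
}}

```text
clock: 9.43
eef_pos: [0.4638, 0.0298, 0.0579]
tool_rot: [[0.245, 0.969, 0.002], [0.969, -0.245, -0.0], [0.0, 0.002, -1.0]]
force: [6.6, -1.6, -1.5]
finger_gap: -0.0
gripper_force: 2.8
```

Request:
{"api": "drive_tool", "payload": {
  "series": [
    [1,0,-0.001,0,0,0,0],
    [1,0,-0.001,0,0,0,0]
  ]
}}

```text
clock: 9.6
eef_pos: [0.4638, 0.0299, 0.0581]
tool_rot: [[0.245, 0.969, 0.004], [0.97, -0.245, -0.0], [0.001, 0.004, -1.0]]
force: [6.3, -1.9, -1.5]
finger_gap: 0.002
gripper_force: 2.9
```

The cover is against its stop: the force is up to 6.5 N, the fingers no longer move, and the recess works out at 459 mm against the expected 460. I'll back off, lift and cross to the left recess.

Request:
{"api": "drive_tool", "payload": {
  "series": [
    [1,0,0.004,0,0,0,0],
    [1,0,0.008,-0.005,0,0,0],
    [1,0,0.01,-0.02,0,0,0],
    [1,0.01,0.02,-0.035,0,0,0],
    [1,0.04,0.04,-0.035,0,0,0],
    [1,0.07,0.06,-0.035,0,0,0],
    [1,0.1,0.08,-0.035,0,0,0],
    [1,0.12,0.082,-0.035,0,0,0]
  ]
}}

```text
clock: 10.27
eef_pos: [0.5744, 0.1281, 0.0936]
tool_rot: [[0.246, 0.969, 0.003], [0.969, -0.246, 0.001], [0.001, 0.003, -1.0]]
force: [0.1, -0.3, 0.6]
finger_gap: 0.002
gripper_force: 0.0
```

Request:
{"api": "drive_tool", "payload": {
  "series": [
    [1,0,0,0,0,0,0],
    [1,0,0,0,0,0,0]
  ]
}}

```text
clock: 10.43
eef_pos: [0.5699, 0.1269, 0.0923]
tool_rot: [[0.244, 0.97, -0.002], [0.97, -0.244, -0.0], [-0.001, -0.002, -1.0]]
force: [0.0, -0.3, -0.1]
finger_gap: 0.003
gripper_force: 0.0
```

Run:
```python
from h import *
w=r.read_camera("wrist");cv2.imwrite("pics/w8.png",w["pixels"]);print(r.get_state()["eef_pos"],r.get_state()["force"])
```

```text
[0.56930106 0.12604539 0.09222165] [-1.0884054  -0.07556276  0.13863985]
```

View pics/w8.png

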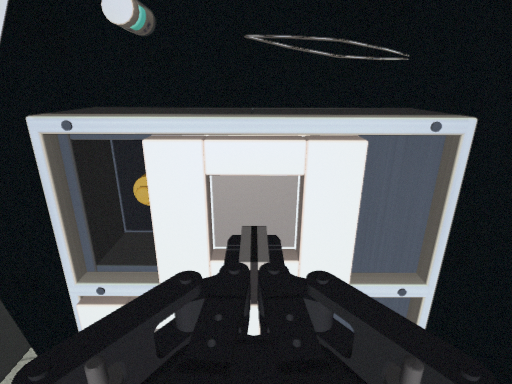

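The gripper is centred over the left recess (mid at about (255,205)) and the right cover is shut. I'll lower and push towards the rear.

Request:
{"api": "drive_tool", "payload": {
  "series": [
    [1,0,0,0.006,0,0,0],
    [1,0,0,0.013,0,0,0],
    [1,0,0,0.02,0,0,0],
    [1,0,0,0.025,0,0,0],
    [1,0,0,0.029,0,0,0],
    [1,0,0,0.032,0,0,0],
    [1,0,0,0.034,0,0,0],
    [1,0,0,0.034,0,0,0]
  ]
}}

```text
clock: 11.15
eef_pos: [0.5704, 0.1262, 0.0582]
tool_rot: [[0.245, 0.969, -0.001], [0.969, -0.245, -0.0], [-0.0, -0.001, -1.0]]
force: [-0.5, -0.4, -0.4]
finger_gap: -0.001
gripper_force: 0.0
```

Request:
{"api": "drive_tool", "payload": {
  "series": [
    [1,0,0.003,0,0,0,0],
    [1,0,0.006,0,0,0,0],
    [1,0,0.009,0,0,0,0],
    [1,0,0.011,0,0,0,0],
    [1,0,0.013,0,0,0,0],
    [1,0,0.015,0,0,0,0],
    [1,0,0.017,0,0,0,0],
    [1,0,0.019,0,0,0,0]
  ]
}}

```text
clock: 11.82
eef_pos: [0.5889, 0.1216, 0.0587]
tool_rot: [[0.246, 0.969, -0.001], [0.969, -0.246, 0.0], [-0.0, -0.001, -1.0]]
force: [-1.1, 1.3, 1.3]
finger_gap: 0.002
gripper_force: 1.0
```

Request:
{"api": "drive_tool", "payload": {
  "series": [
    [1,0,0.003,0,0,0,0],
    [1,0,0.006,0,0,0,0],
    [1,0,0.01,0,0,0,0],
    [1,0,0.014,0,0,0,0],
    [1,0,0.018,0,0,0,0],
    [1,0,0.022,0,0,0,0],
    [1,0,0.026,0,0,0,0],
    [1,0,0.029,0,0,0,0]
  ]
}}

```text
clock: 12.48
eef_pos: [0.6178, 0.1144, 0.0587]
tool_rot: [[0.246, 0.969, 0.0], [0.969, -0.246, -0.0], [0.0, 0.0, -1.0]]
force: [-1.1, 0.2, -0.5]
finger_gap: 0.0
gripper_force: 1.0
```

Request:
{"api": "drive_tool", "payload": {
  "series": [
    [1,0,0.003,0,0,0,0],
    [1,0,0.006,0,0,0,0],
    [1,0,0.008,0,0,0,0],
    [1,0,0.01,0,0,0,0],
    [1,0,0.012,0,0,0,0],
    [1,0,0.014,0,0,0,0],
    [1,0,0.015,0,0,0,0],
    [1,0,0.016,0,0,0,0]
  ]
}}

```text
clock: 13.15
eef_pos: [0.6328, 0.1106, 0.0587]
tool_rot: [[0.245, 0.969, -0.0], [0.969, -0.245, -0.0], [-0.0, -0.0, -1.0]]
force: [-2.0, 1.1, 1.1]
finger_gap: -0.001
gripper_force: 0.9
```

Request:
{"api": "drive_tool", "payload": {
  "series": [
    [1,0,0.001,0,0,0,0],
    [1,0,0.002,0,0,0,0],
    [1,0,0.003,0,0,0,0],
    [1,0,0.004,0,0,0,0]
  ]
}}

```text
clock: 13.48
eef_pos: [0.6366, 0.1096, 0.0587]
tool_rot: [[0.245, 0.969, -0.0], [0.969, -0.245, -0.0], [-0.0, -0.0, -1.0]]
force: [-1.5, 0.2, 1.2]
finger_gap: -0.001
gripper_force: 0.8
```

Request:
{"api": "drive_tool", "payload": {
  "series": [
    [1,0,0.001,0,0,0,0],
    [1,0,0.002,0,0,0,0],
    [1,0,0.003,0,0,0,0]
  ]
}}

```text
clock: 13.73
eef_pos: [0.6396, 0.1089, 0.0587]
tool_rot: [[0.245, 0.969, -0.0], [0.969, -0.245, -0.0], [-0.0, -0.0, -1.0]]
force: [-1.4, -0.3, 0.6]
finger_gap: 0.004
gripper_force: 0.8
```

Request:
{"api": "drive_tool", "payload": {
  "series": [
    [1,0,0.001,0,0,0,0],
    [1,0,0.002,0,0,0,0]
  ]
}}

```text
clock: 13.9
eef_pos: [0.6415, 0.1084, 0.0587]
tool_rot: [[0.245, 0.969, -0.0], [0.969, -0.245, -0.0], [-0.0, -0.0, -1.0]]
force: [-1.8, -0.4, 1.4]
finger_gap: 0.001
gripper_force: 0.8
```

Request:
{"api": "drive_tool", "payload": {
  "series": [
    [1,0,0.001,0,0,0,0],
    [1,0,0.002,0,0,0,0]
  ]
}}

```text
clock: 14.07
eef_pos: [0.643, 0.1079, 0.0586]
tool_rot: [[0.246, 0.969, -0.001], [0.969, -0.246, 0.0], [-0.0, -0.001, -1.0]]
force: [-5.8, 1.5, 2.1]
finger_gap: -0.002
gripper_force: 2.9
```

Force is rising, so this is the stop. One more millimetre to confirm, then back off and lift.

Request:
{"api": "drive_tool", "payload": {
  "series": [
    [1,0,0.001,0,0,0,0],
    [1,0,0.001,0,0,0,0]
  ]
}}

```text
clock: 14.23
eef_pos: [0.6431, 0.1079, 0.0586]
tool_rot: [[0.246, 0.969, -0.003], [0.969, -0.246, 0.0], [-0.001, -0.003, -1.0]]
force: [-6.3, 1.0, 3.7]
finger_gap: -0.0
gripper_force: 3.8
```

Request:
{"api": "drive_tool", "payload": {
  "series": [
    [1,0,-0.004,0,0,0,0],
    [1,0,-0.009,0,0,0,0],
    [1,0,-0.012,-0.01,0,0,0],
    [1,0,-0.012,-0.03,0,0,0],
    [1,0,-0.012,-0.06,0,0,0],
    [1,0,-0.012,-0.09,0,0,0],
    [1,0,-0.012,-0.12,0,0,0],
    [1,0,-0.012,-0.12,0,0,0]
  ]
}}

```text
clock: 14.9
eef_pos: [0.6368, 0.1113, 0.1863]
tool_rot: [[0.245, 0.969, 0.012], [0.969, -0.245, 0.002], [0.005, 0.011, -1.0]]
force: [1.1, -0.2, 0.9]
finger_gap: -0.001
gripper_force: 0.0
```

Request:
{"api": "drive_tool", "payload": {
  "series": [
    [1,-0.03,-0.03,-0.02,0,0,0],
    [1,-0.06,-0.06,-0.04,0,0,0],
    [1,-0.06,-0.06,-0.04,0,0,0],
    [1,-0.06,-0.06,-0.04,0,0,0]
  ]
}}

```text
clock: 15.23
eef_pos: [0.5587, 0.0662, 0.2207]
tool_rot: [[0.247, 0.969, 0.002], [0.969, -0.247, 0.0], [0.001, 0.002, -1.0]]
force: [0.4, 0.1, -0.2]
finger_gap: -0.003
gripper_force: 0.0
```

Run:
```python
from h import *
w=r.read_camera("wrist");cv2.imwrite("pics/w9.png",w["pixels"]);print(r.get_state()["eef_pos"],r.get_state()["force"])
```

```text
[0.56000498 0.06688046 0.22012415] [ 0.511525    0.85859411 -0.08677613]
```

View pics/w9.png

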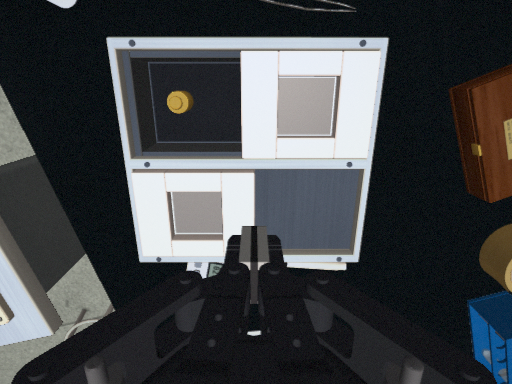

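The left cover is fully at the rear and the brass weight still stands at (180,102). The right cover, at cols 133–255, is fully at the front.

```bash
python3 -c "
from rig import r
print(r.hand_in())"
```

```text
the job is handed in; nothing more can be done
None
```

I pushed the boat's (right) cover shut against its front stop, then the weight's (left) cover fully open against its rear stop, using light pushes of about 6 N at each stop, and handed the job in about 15 s into the 45 s limit; the last picture shows both covers at their stops and the brass weight still standing.

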